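Put the stapler and the spectacle case away by height in the stepped desk rack

TASK

Put the spectacle case and the stapler away in the small stepped wooden rack: the flat case in the low bottom tier and the taller stapler in the higher top tier. Slide each one straight in, lengthwise and lying on its underside, until a good third of its length is in under the board above it, leave the rest sticking out on the step in front, and let go. Do not disturb the rubber stamp standing nearby.

Things in the scene. Friction and masses are not known exactly. Their poses are not given: they have to be found in the camera images.
- rack: Fixed light-brown wooden rack, stepped, 140 wide, 132 high. Origin on desk below mid-front edge of the middle board; x level into the rack, z up. 8 mm boards: base x -100..221, top z 8; middle x 0..221, z 54..62; roof x 135..221, z 124..132. So headroom: bottom tier 46 from x 0 on, top tier 62 from x 135 on; open steps before them. Side walls, 124 apart, only under the boards; back wall x 214.
- spectacle_case: Hard brown leather spectacle case, rounded, 155 mm long, 58 wide, 34 high, 80 g, loose. Origin: middle of its underside; y along its length, z up. Either end may go in first. Grip it across its 58 mm width from above.
- stapler: Black stapler, 172 mm long, 49 high, 0.38 kg, loose, arm rigid. Origin: middle of its underside; y along its length, z up. Base 38 wide, 9 high; above it the 24 wide arm, z 25 to 42 (48 over part of the +y half), full length; uprights 32 wide at y -79 to -49. Either end may go in first. Grip it across the arm from above, fingertips over 12 mm above its underside to clear the base.
- rubber_stamp: Rubber stamp: wooden block 26x54x16 mm with a dark turned handle, 69 mm high in all, standing loose on the desk. Origin: middle of its underside, z up. A bystander, to be left alone.
Mind the look-alikes: they are no part of the job. Leave any green or yellow look-alike of the spectacle_case alone.

How it is judged:
By the outcome, as a careful person would: the job done as asked, in the order asked, and still so for the second after the job is handed in, with the robot touching nothing.
It also fails if it takes over 59 s, if anything falls off the work surface, if the arm or the gripper's body presses on something with over 40 N, if the wrist force passes 120 N, or if a joint passes its speed limit or range.

ROBOT

A 6-joint arm with a two-finger parallel gripper is mounted at the origin on the work surface; the furniture and walls round the work are solid. World frame = base frame: x ahead of the robot, y to its left, z up, the work surface at z = 0. Lengths are in mm, angles in degrees, forces in N, time in s.
With the tool pointing down it reaches from about 350 to 850 mm from the base axis. Payload 8.1 kg.
Tool frame: the origin (TCP) lies between the finger pads; the fingertips stand 8 mm ahead of it and the grasp point (between the pads) lies 11 mm behind it (r.tip_extent is the distance from the TCP to the fingertips, in mm); z points along the fingers, y is the direction in which the jaws open and shut (so a half turn about z gives the same grasp; the last joint's range is limited). The gripper opens to 85 mm and grips with 20 to 120 N. Pads are 22 mm wide; open, the fingers measure 114 mm over their backs; the gripper's body (76 mm by 85 mm) begins 54 mm behind the grasp point. The pads swing forward as they close: fully open they stand 13 mm farther back than shut.
Start: joints at [72.227, 7.471, 85.268, -0, 87.261, -4.893], TCP at [133.724, 584.913, 239.292] pointing down, gripper open.
Joint ranges: [-169.43, 169.43], [-51.17, 129.36], [1.28, 143.12], [-76.62, 256.62], [0, 156.53], [-152.29, 152.29]. Speed limits (degrees/s): [136.94, 136.94, 159.86, 180, 180, 180].

INTERFACE

Orientations are given as [roll, pitch, yaw] about the fixed x, y, z axes, in that order (R = Rz(yaw) Ry(pitch) Rx(roll)).
In Python, from bench import sensors, viewer, hand_in, r gives the robot as it stands. The module is installed in compiled form; this text tells all that it offers.
- The arm moves only by the tool move_arm, never from a script. Its argument "rows" is a list that holds one entry, the list of rows, each a list of 6 numbers: the shift along the tool's x, y, z in m, then the turn, a rotation vector about the tool's x, y, z in degrees. In form: [[[tx, ty, tz, rx, ry, rz], ...]]. A call has 1 to 20 rows; each row is the pose to reach, as a shift and turn from the pose commanded when the call began, along the tool's axes at that moment; what a row does not reach only later rows make up. A row lasts 1/10 s, in which the tool goes at most 50 mm and 8.59 degrees, less where a joint would pass 70% of its speed; a pose out of reach is approached as far as the arm can. A call with a gripper value outside its range is refused whole. "grip" is the opening, from 0 (shut) to 1 (fully open), set as the call begins (left out, the last holds). The fingers move at their own pace and stop on an object; "newtons" is the grip in N (left out, the last holds). Time passes only in rows, so rows that repeat a pose let the fingers close. It gives the time, the measured TCP pose, the force and the opening at its end, in the units of the state.
- sensors.sense(): the state, without advancing time (a new reading comes with each control period).
- viewer.snapshot(name): name is "scene" or "top" or "wrist"; returns a dict with "color" (480x640x3 uint8, red, green, blue), "camera_matrix" (3x3 intrinsics, pixels), "R" (3x3) and "t" (3): a world point X has camera coordinates R X + t. Camera axes: x right, y down, z forward; pixel columns grow to the right and rows downward; lengths in mm; the calibration is good to about 2 mm. A picture is of the moment at which its call begins. There is no depth.
- hand_in(): hands the job in, once; it reports no verdict.
The state is a dict: "time": time; "joint_pos": joint angles; "qd": joint speeds; "joint_efforts": joint torques, N m; "tool_pos": TCP position; "tcp_rot": TCP orientation; "ft_force": force on the tool from outside, world axes, zero at the start; "wrist_torque": the same for the moment, N m; "finger_gap": finger opening in mm.
Only numpy, scipy, OpenCV 4.12 (cv2) and the standard library are available. Lean on these libraries where they do the work, as an engineer would, in place of code of your own. Each camera call takes 0.05 s, during which the arm holds its last target.

## Working session

There is one attempt and no reset: what is moved stays moved. The work goes in short steps, Python scripts to look and compute and a tool call to move; the robot and the scene stay as the last step left them, time stands still between calls to the robot, and variables do not carry over. Pictures are saved under pics/ and viewed, and the job is handed in when it is done.

Besides the shell and the picture viewer there is one more tool, called after "Emit:" in YAML: its name, and indented under it one key for each argument. move_arm: Moves the arm, as the interface text tells. Its arguments: {"type":"object","properties":{"rows":{"type":"array","items":{"type":"array","items":{"type":"array","items":{"type":"number"}}}},"grip":{"type":"number"},"newtons":{"type":"number"}},"required":["rows"]}

```bash
mkdir -p pics
cat > h.py <<'E'
import numpy as np, cv2
from bench import sensors, viewer, hand_in, r
def snap(n,f):
    s=viewer.snapshot(n); cv2.imwrite('pics/'+f+'.png',s['color'][:,:,::-1]); np.savez('pics/'+f+'.npz',**{k:np.array(v) for k,v in s.items()}); return s
def load(f): return np.load('pics/'+f+'.npz')
def ray(s,u,v,z):
    K,R,t=s['camera_matrix'],s['R'],s['t']; d=R.T@np.linalg.solve(K,[u,v,1.]); c=-R.T@t
    return c+d*(z-c[2])/d[2]
def proj(s,X):
    p=s['R']@np.array(X,float)+s['t']; p=s['camera_matrix']@p; return p[:2]/p[2]
def crop(f,x0,y0,x1,y1,k,g):
    im=cv2.imread('pics/'+f+'.png')[y0:y1,x0:x1]; cv2.imwrite('pics/'+g+'.png',cv2.resize(im,None,fx=k,fy=k,interpolation=cv2.INTER_CUBIC))
E
python3 - <<'E'
from h import *
snap('scene','s0');snap('top','t0');snap('wrist','w0')
print(sensors.sense())
E
```

```text
{'time': 0.15, 'joint_pos': array([ 7.22295019e+01,  7.50512331e+00,  8.53158803e+01,  2.99675598e-04,
        8.72618821e+01, -4.89133000e+00]), 'qd': array([ 0.07075592,  0.04495211, -0.20915289, -0.00212902,  0.05549449,
       -0.00470017]), 'joint_efforts': array([ 1.03363076e-03, -5.70060754e+01, -5.01160634e+01, -1.81921105e-04,
        9.35167889e-03,  4.08002609e-05]), 'tool_pos': array([133.56801046, 584.51498192, 238.47692651]), 'tcp_rot': array([-1.79917442e+02, -7.36556513e-03,  1.67120812e+02]), 'ft_force': array([ 0.28551305, -0.62537079, -0.03574797]), 'wrist_torque': array([-0.0441774 , -0.01679817,  0.04999221]), 'finger_gap': 85.48842838598748}
```

View pics/s0.png

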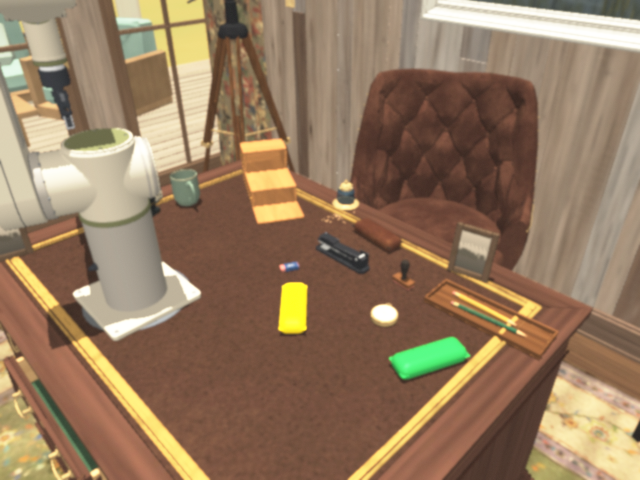

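View pics/t0.png

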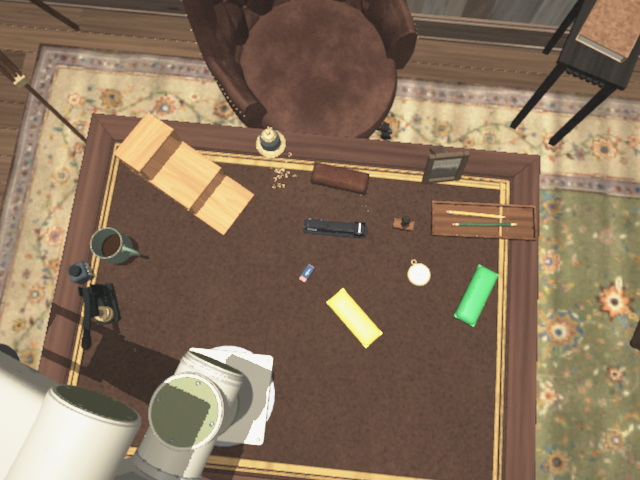

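View pics/w0.png

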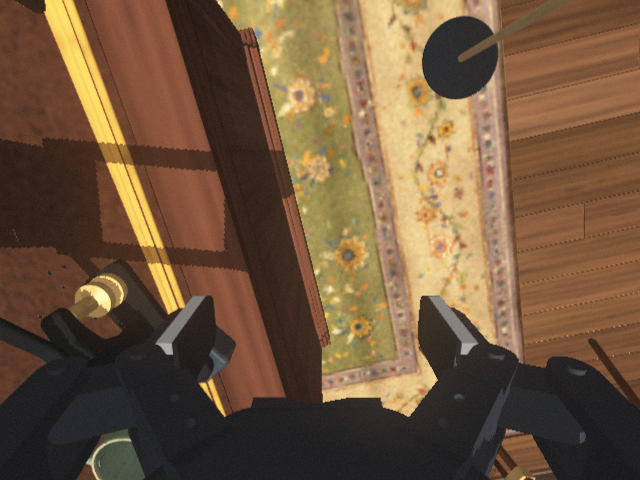

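The pictures show the brown case at top (340,178), the stapler at (335,228), the stamp at (404,224), and the rack from (150,120) to (230,230). The yellow (355,317) and green (476,295) cases are look-alikes. Next I enlarge the top view.

Run:
```python
from h import *
crop('t0',105,105,265,240,5,'t0a'); crop('t0',290,150,430,250,5.5,'t0b')
crop('s0',225,125,425,300,4,'s0a')
s=load('t0')
print('cam',-s['R'].T@s['t'])
for n,u,v in [('case',340,178),('stap',335,228),('stamp',404,224),('robotbase',225,395)]: print(n,ray(s,u,v,0))
```

```text
cam [ 124.19534445 -243.91104069 1373.69452129]
case [ 604.17120044 -234.53833918    0.        ]
stap [ 461.02215203 -234.35782207    0.        ]
stamp [ 490.70138963 -419.7680208     0.        ]
robotbase [-0.22374337  1.54046768  0.        ]
```

View pics/t0a.png

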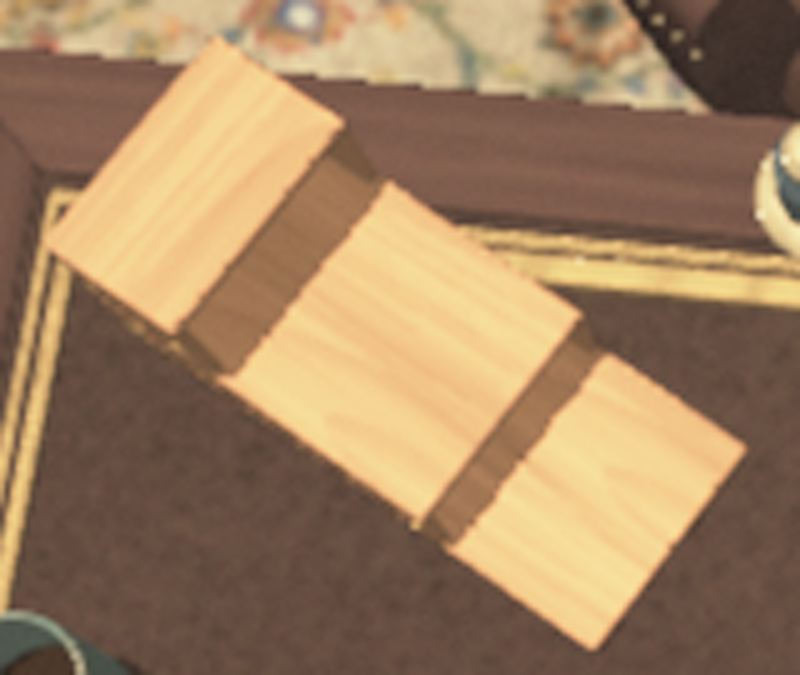

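View pics/t0b.png

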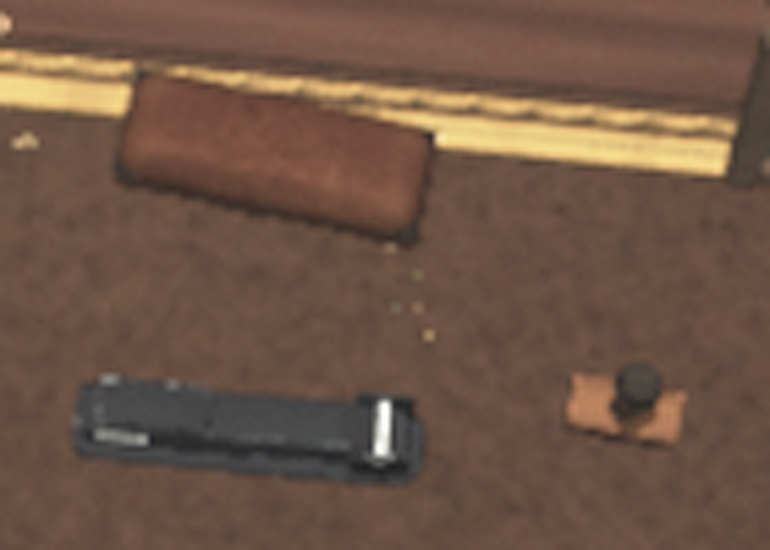

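View pics/s0a.png

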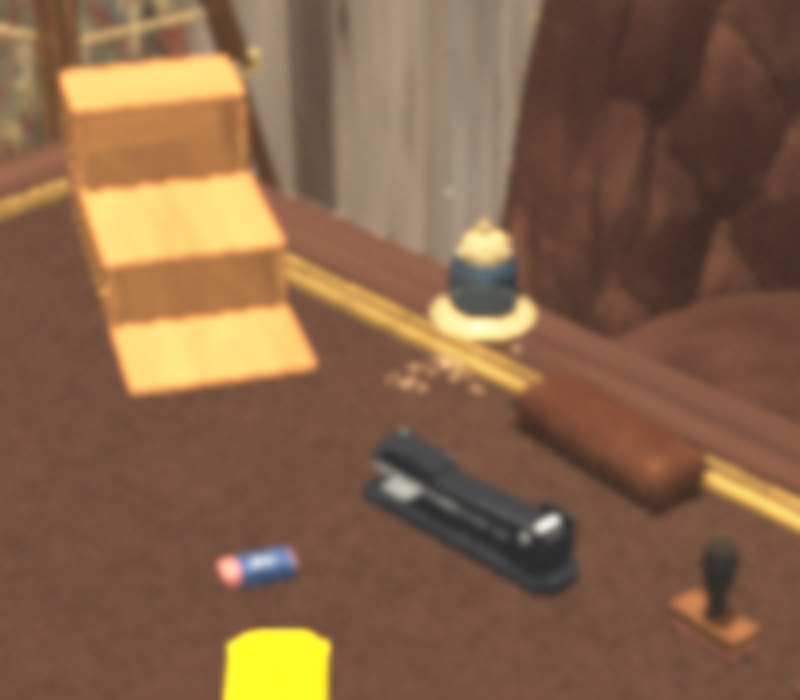

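```bash
cat >> h.py <<'E'
from scipy.optimize import least_squares
def T(p,X):
    c,sn=np.cos(np.radians(p[2])),np.sin(np.radians(p[2])); X=np.atleast_2d(X)
    return np.c_[p[0]+c*X[:,0]-sn*X[:,1],p[1]+sn*X[:,0]+c*X[:,1],X[:,2]]
def box(x0,x1,y0,y1,z0,z1): return np.array([[x,y,z] for x in(x0,x1) for y in(y0,y1) for z in(z0,z1)],float)
def overlay(f,items,x0,y0,x1,y1,k,g):
    s=load(f); im=cv2.imread('pics/'+f+'.png')[y0:y1,x0:x1]; im=cv2.resize(im,None,fx=k,fy=k,interpolation=cv2.INTER_CUBIC)
    for p,b,col in items:
        P=np.array([(proj(s,X)-[x0,y0]+.5)*k for X in T(p,b)],np.float32)
        cv2.polylines(im,[cv2.convexHull(P).astype(int)],True,col,1)
    cv2.imwrite('pics/'+g+'.png',im)
E
python3 - <<'E'
from h import *
s=load('t0')
M=np.array([[-100,-70,8],[-100,70,8],[0,-70,62],[0,70,62],[135,-70,132],[135,70,132],[221,-70,132],[221,70,132]])
U=np.array([(745,448),(595,650),(582,316),(415,525),(343,123),(178,334),(215,38),(45,243)])/5+105-.4
f=lambda p:(np.array([proj(s,X) for X in T(p,M)])-U).ravel()
q=least_squares(f,[550,150,60]);print(q.x,np.abs(q.fun).max(),q.fun.round(2))
for z,L in [(17,[(140,75),(432,135),(118,180),(408,242)]),(9,[(75,430),(418,480)]),(42,[(100,380),(415,400)]),(8,[(627,408)])]:
  for u,v in L: print(z,(u,v),ray(s,290+u/5.5,150+v/5.5,z).round(1))
E
```

```text
[519.2948318 115.4810515  60.7475755] 1.176091902118742 [ 0.71  0.12 -0.38  0.66  0.29 -0.28  1.08 -0.38  0.62  0.   -1.18  0.46
 -0.02 -0.84 -1.03  0.16]
17 (140, 75) [ 632.9 -163.6   17. ]
17 (432, 135) [ 615.9 -311.5   17. ]
17 (118, 180) [ 577.  -158.4   17. ]
17 (408, 242) [ 559.3 -304.3   17. ]
9 (75, 430) [ 450.  -150.4    9. ]
9 (418, 480) [ 441.6 -319.6    9. ]
42 (100, 380) [ 467.8 -162.    42. ]
42 (415, 400) [ 472.9 -313.1   42. ]
8 (627, 408) [ 488.1 -418.8    8. ]
```

Run:
```python
from h import *
R=(519.3,115.5,60.75)
it=[((596,-234.5,-6.7),box(-29,29,-77.5,77.5,0,34),(0,255,0)),
 ((460,-234,-3),box(-19,19,-86,86,0,9),(0,255,255)),((460,-234,-3),box(-12,12,-86,86,25,42),(255,255,0)),((460,-234,-3),box(-16,16,-79,-49,0,42),(255,0,255)),
 ((488,-419,0),box(-13,13,-27,27,0,16),(0,0,255))]
overlay('t0',it,290,150,430,250,5.5,'o1')
overlay('s0',it,305,205,425,300,6,'o1s')
it=[(R,box(-100,0,-70,70,0,8),(0,0,255)),(R,box(0,221,-70,70,54,62),(0,255,0)),(R,box(135,221,-70,70,124,132),(255,0,0))]
overlay('s0',it,225,125,315,230,6,'o2s')
```

```text
(no output)
```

View pics/o1.png

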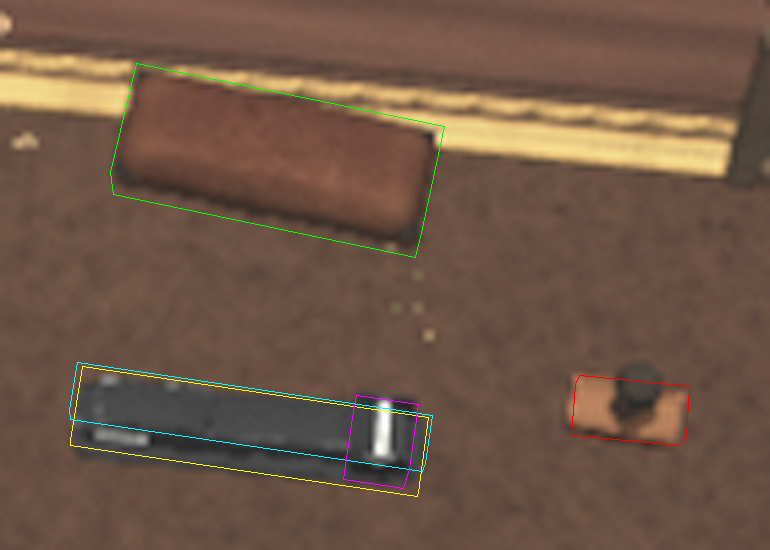

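View pics/o1s.png

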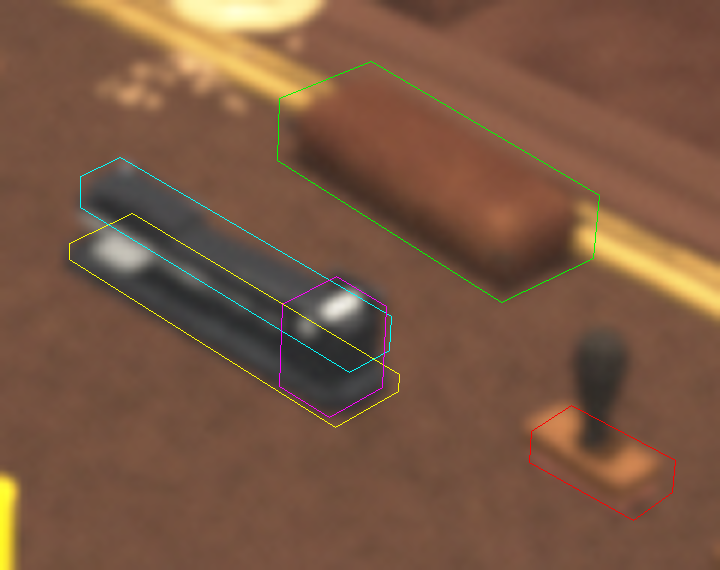

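View pics/o2s.png

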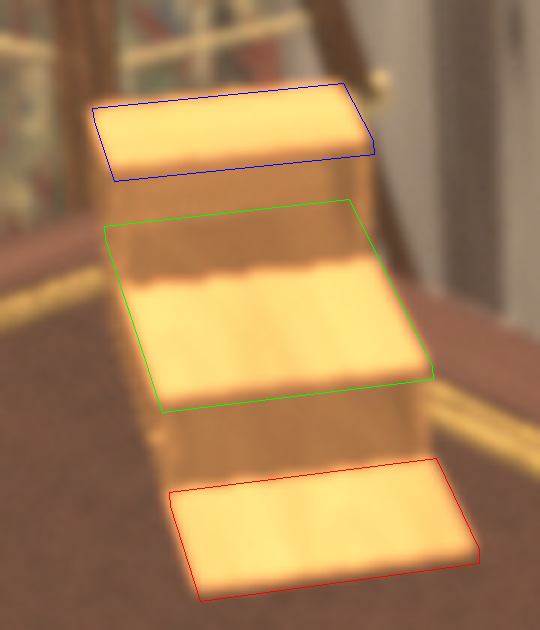

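```bash
cat >> h.py <<'E'
import json
def cmd(): return json.load(open('cmd.json'))
def plan(x,y,z,yaw,save=True):
    """row from commanded pose to target, tool pointing down; rounds, and stores the resulting command"""
    c=cmd(); a=np.radians(c[3]); tx=np.array([np.cos(a),np.sin(a)]); ty=np.array([np.sin(a),-np.cos(a)])
    d=np.array([x-c[0],y-c[1]]); dz=round(z-c[2],1)
    u,v=round(d@tx,1),round(d@ty,1); w=round(-(yaw-c[3]),1)
    print('row',[round(u/1000,4),round(v/1000,4),round(-dz/1000,4),0,0,w],'dist',round(np.hypot(np.hypot(u,v),dz)),'rows>=',max(np.hypot(np.hypot(u,v),dz)/50,abs(w)/8.59))
    n=[*(np.array(c[:2])+u*tx+v*ty),c[2]+dz,c[3]-w]
    if save: json.dump(n,open('cmd.json','w'))
json.dump
def st():
    s=sensors.sense(); print('t',round(s['time'],2),s['tool_pos'].round(1),s['tcp_rot'].round(2),'F',s['ft_force'].round(1),'gap',round(s['finger_gap'],1),'cmd',np.round(cmd(),1))
E
python3 - <<'E'
from h import *
json.dump([133.724,584.913,239.292,167.12],open('cmd.json','w'))
plan(545,-250,240,83.3)
E
```

```text
row [np.float64(-0.587), np.float64(-0.7222), -0.0007, 0, 0, 83.8] dist 931 rows>= 18.61335359358974
```

Emit:
move_arm:
  rows:
    - [[-0.587, -0.7222, -0.0007, 0, 0, 83.8], [-0.587, -0.7222, -0.0007, 0, 0, 83.8], [-0.587, -0.7222, -0.0007, 0, 0, 83.8], [-0.587, -0.7222, -0.0007, 0, 0, 83.8], [-0.587, -0.7222, -0.0007, 0, 0, 83.8], [-0.587, -0.7222, -0.0007, 0, 0, 83.8], [-0.587, -0.7222, -0.0007, 0, 0, 83.8], [-0.587, -0.7222, -0.0007, 0, 0, 83.8], [-0.587, -0.7222, -0.0007, 0, 0, 83.8], [-0.587, -0.7222, -0.0007, 0, 0, 83.8], [-0.587, -0.7222, -0.0007, 0, 0, 83.8], [-0.587, -0.7222, -0.0007, 0, 0, 83.8], [-0.587, -0.7222, -0.0007, 0, 0, 83.8], [-0.587, -0.7222, -0.0007, 0, 0, 83.8], [-0.587, -0.7222, -0.0007, 0, 0, 83.8], [-0.587, -0.7222, -0.0007, 0, 0, 83.8], [-0.587, -0.7222, -0.0007, 0, 0, 83.8], [-0.587, -0.7222, -0.0007, 0, 0, 83.8], [-0.587, -0.7222, -0.0007, 0, 0, 83.8], [-0.587, -0.7222, -0.0007, 0, 0, 83.8]]

```text
time: 2.15
tool_pos: [545.2, -253.5, 238.5]
tcp_rot: [-179.9, 0.0, 83.1]
ft_force: [-0.1, 1.4, -1.1]
finger_gap: 85.5
```

Emit:
move_arm:
  rows:
    - [[0, 0, 0, 0, 0, 0], [0, 0, 0, 0, 0, 0]]

```text
time: 2.35
tool_pos: [544.7, -249.1, 239.7]
tcp_rot: [-180.0, -0.0, 83.4]
ft_force: [0.0, 0.7, -0.6]
finger_gap: 85.4
```

Run:
```python
from h import *
st(); s=snap('wrist','w1'); snap('top','t1'); snap('scene','s1')
print(-s['R'].T@s['t'])
```

```text
t 2.35 [ 544.7 -249.1  239.7] [-1.7996e+02 -3.0000e-02  8.3350e+01] F [ 0.   0.7 -0.6] gap 85.4 cmd [ 545.  -250.   240.    83.3]
[ 552.9951462  -180.32832743  374.13681234]
```

View pics/w1.png

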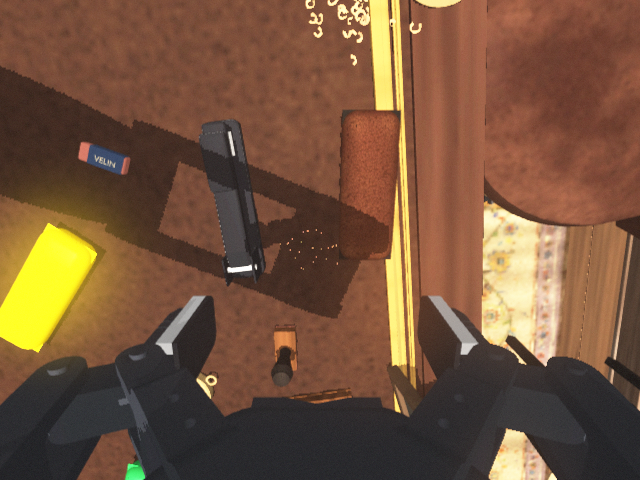

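Clear wrist view: the brown case spans (342,110)–(398,258), the stapler (203,120)–(263,282), and the stamp sits at (284,350). I'll fit the poses on an enlarged crop.

```bash
cat >> h.py <<'E'
def stap(p): return [(p,box(-19,19,-86,86,0,9),(0,255,255)),(p,box(-12,12,-86,86,25,42),(255,255,0)),(p,box(-16,16,-79,-49,9,42),(255,0,255))]
E
python3 - <<'E'
from h import *
it=[((596,-234.5,-6.7),box(-29,29,-77.5,77.5,0,34),(0,255,0))]+stap((460,-234,0.3))
overlay('w1',it,190,100,410,290,3.6,'o3')
it[0:1]=[((596,-234.5,-6.7),box(-29,29,-77.5,77.5,0,34),(0,255,0))]
overlay('t1',it,290,150,430,250,5.5,'o3t')
E
```

```text
(no output)
```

View pics/o3.png

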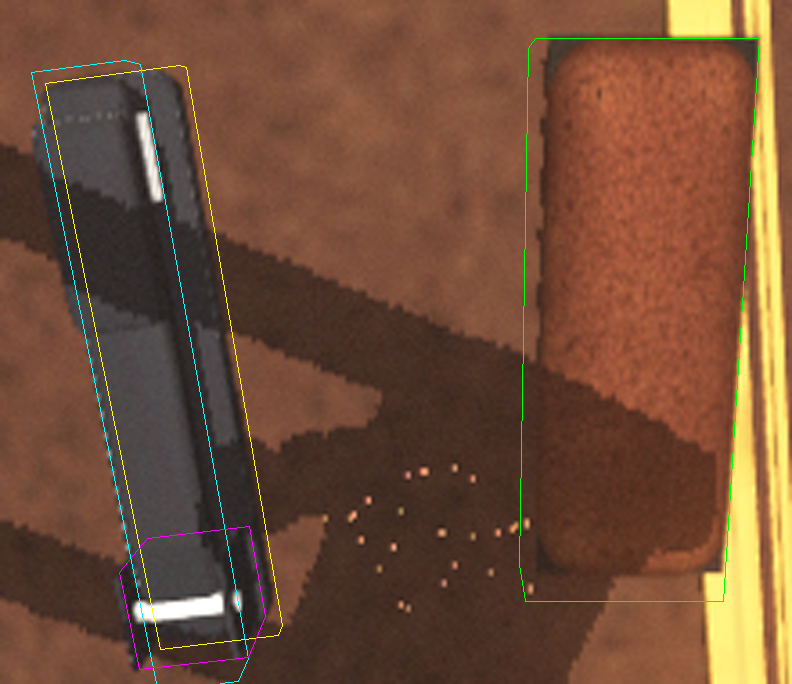

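```bash
cat >> h.py <<'E'
def case(p,i=9): return [(p,np.vstack([box(-29,29,-77.5+i,77.5-i,i,34-i),box(-29+i,29-i,-77.5,77.5,i,34-i),box(-29+i,29-i,-77.5+i,77.5-i,0,34)]),(0,255,0))]
E
python3 - <<'E'
from h import *
it=case((597,-232.5,-6.5))+stap((458.5,-233,0.))
overlay('w1',it,190,100,410,290,3.6,'o4')
overlay('t1',it,290,150,430,250,5.5,'o4t')
E
```

```text
(no output)
```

View pics/o4.png

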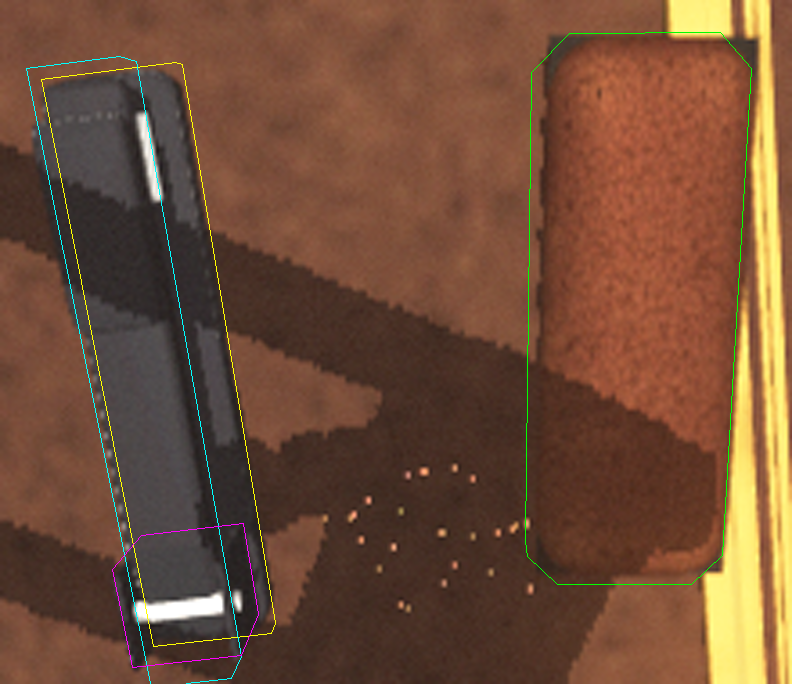

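View pics/o4t.png

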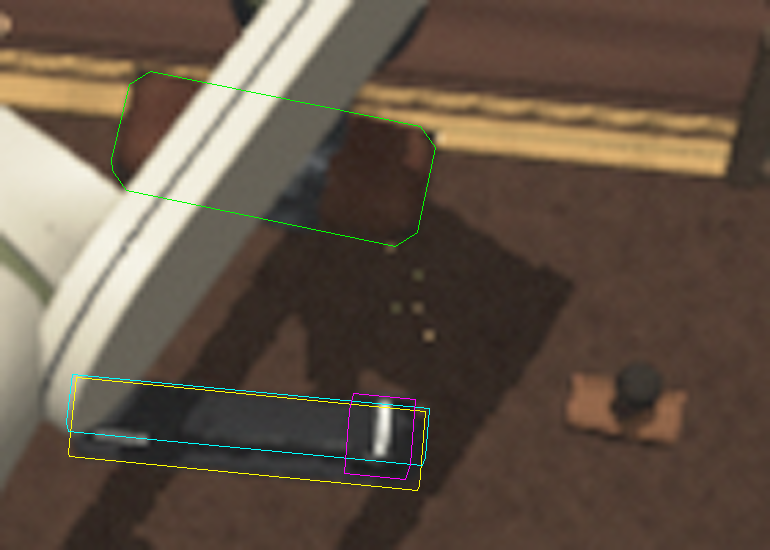

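Run:
```python
from h import *
print(r.tip_extent, [a for a in dir(r) if a[0]!='_'])
plan(596.2,-252.4,100,83.5); plan(596.2,-252.4,12,83.5)
```

```text
8.0 ['PlanningError', 'tip_extent']
row [np.float64(0.0035), np.float64(0.0512), 0.14, 0, 0, -0.2] dist 149 rows>= 2.982193152698195
row [np.float64(0.0), np.float64(-0.0), 0.088, 0, 0, 0.0] dist 88 rows>= 1.76
```

Emit:
move_arm:
  rows:
    - [[0.0035, 0.0512, 0.14, 0, 0, -0.2], [0.0035, 0.0512, 0.14, 0, 0, -0.2], [0.0035, 0.0512, 0.14, 0, 0, -0.2], [0.0035, 0.0512, 0.14, 0, 0, -0.2], [0.0035, 0.0512, 0.14, 0, 0, -0.2]]

```text
time: 3.0
tool_pos: [595.3, -251.3, 99.0]
tcp_rot: [-179.8, -0.1, 83.6]
ft_force: [1.1, -0.6, 0.7]
finger_gap: 85.5
```

Run:
```python
from h import *
st(); s=snap('wrist','w2')
overlay('w2',case((598.5,-232.5,-6.5)),0,0,640,480,1.25,'o5')
```

```text
t 3.0 [ 595.3 -251.3   99. ] [-1.7983e+02 -6.0000e-02  8.3590e+01] F [ 1.1 -0.6  0.7] gap 85.5 cmd [ 596.2 -252.4   12.    83.5]
```

View pics/o5.png

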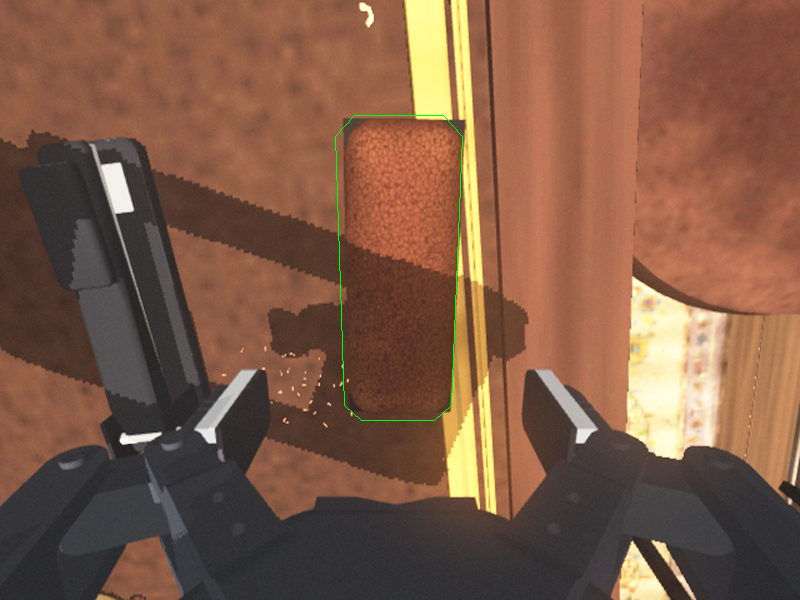

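The fit holds in the close view. The case at (345–462, 118–418) lies between the open fingers, so I go down and close.

Emit:
move_arm:
  rows:
    - [[0, 0, 0.04, 0, 0, 0], [0, 0, 0.07, 0, 0, 0], [0, 0, 0.088, 0, 0, 0], [0, 0, 0.088, 0, 0, 0], [0, 0, 0.088, 0, 0, 0]]

```text
time: 3.55
tool_pos: [597.5, -253.2, 14.6]
tcp_rot: [179.8, 0.1, 83.5]
ft_force: [-0.1, -1.1, 0.2]
finger_gap: 85.2
```

Emit:
move_arm:
  rows:
    - [[0, 0, 0, 0, 0, 0], [0, 0, 0, 0, 0, 0], [0, 0, 0, 0, 0, 0], [0, 0, 0, 0, 0, 0], [0, 0, 0, 0, 0, 0], [0, 0, 0, 0, 0, 0], [0, 0, 0, 0, 0, 0], [0, 0, 0, 0, 0, 0]]
  grip: 0.3
  newtons: 30

```text
time: 4.35
tool_pos: [597.6, -253.2, 14.5]
tcp_rot: [179.8, 0.1, 83.5]
ft_force: [-2.2, 0.5, 8.6]
finger_gap: 56.1
```

Run:
```python
from h import *
st(); s=snap('wrist','w3')
plan(596.2,-252.4,80,83.5)
```

```text
t 4.35 [ 597.6 -253.2   14.5] [1.7983e+02 7.0000e-02 8.3510e+01] F [-2.2  0.5  8.6] gap 56.1 cmd [ 596.2 -252.4   12.    83.5]
row [np.float64(0.0), np.float64(-0.0), -0.068, 0, 0, 0.0] dist 68 rows>= 1.36
```

View pics/w3.png

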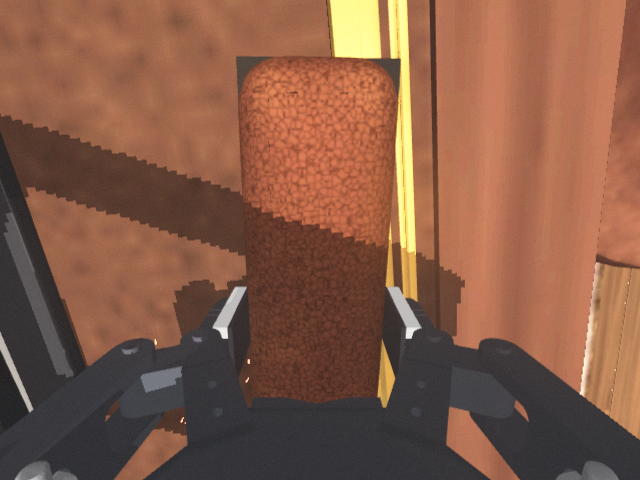

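Emit:
move_arm:
  rows:
    - [[0, 0, -0.03, 0, 0, 0], [0, 0, -0.068, 0, 0, 0], [0, 0, -0.068, 0, 0, 0], [0, 0, -0.068, 0, 0, 0]]

```text
time: 4.8
tool_pos: [597.6, -253.2, 82.4]
tcp_rot: [179.8, 0.1, 83.5]
ft_force: [-0.1, 0.3, -1.8]
finger_gap: 55.9
```

Run:
```python
from h import *
st(); s=snap('wrist','w4'); snap('scene','s4'); crop('s4',225,125,425,300,4,'s4a')
def rk(x,y): return T((519.3,115.5,60.75),[[x,y,0]])[0][:2]
print(rk(-180,0),rk(-110,0),rk(-32.5,0))
```

```text
t 4.8 [ 597.6 -253.2   82.4] [1.7978e+02 9.0000e-02 8.3520e+01] F [-0.1  0.3 -1.8] gap 55.9 cmd [ 596.2 -252.4   80.    83.5]
[431.34817653 -41.54928127] [465.55166344  19.52543922] [503.41980965  87.14387977]
```

View pics/w4.png

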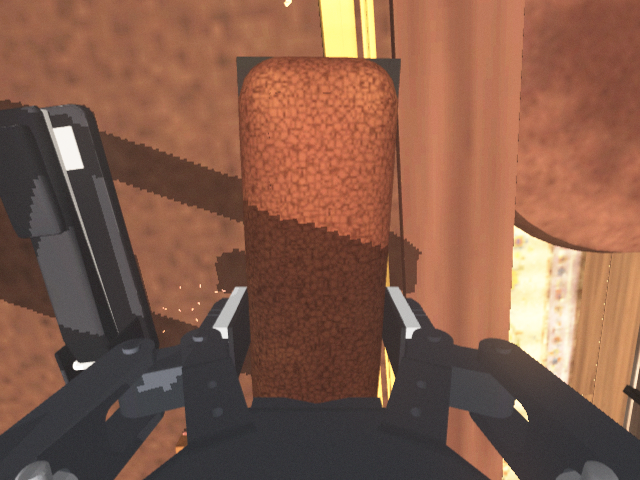

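View pics/s4a.png

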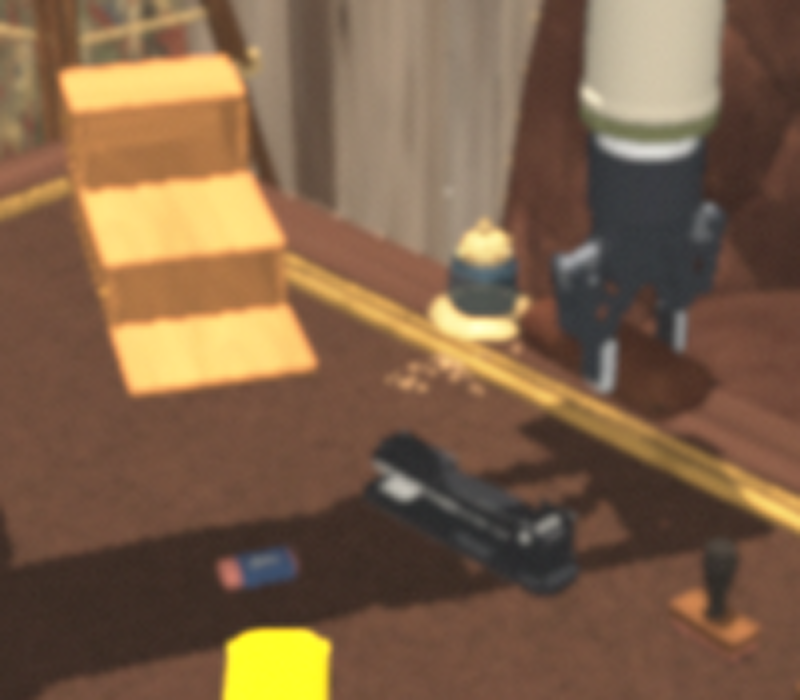

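The case is lifted and sits the same in hand. The stapler is undisturbed. Now I carry it to in front of the rack.

```bash
cat >> h.py <<'E'
RK=(519.3,115.5,60.75)
def rk(x,y): return T(RK,[[x,y,0]])[0][:2]
def inrk(p):
    a=np.radians(RK[2]); d=np.array(p[:2])-RK[:2]; return np.array([d[0]*np.cos(a)+d[1]*np.sin(a),-d[0]*np.sin(a)+d[1]*np.cos(a)]).round(1)
E
python3 - <<'E'
from h import *
plan(*rk(-160,0),115,60.75)
E
```

```text
row [np.float64(0.2094), np.float64(-0.1799), -0.035, 0, 0, 22.8] dist 278 rows>= 5.56551417211384
```

Emit:
move_arm:
  rows:
    - [[0.0, 0.0, -0.035, 0, 0, 0], [0.04, -0.035, -0.035, 0, 0, 4], [0.075, -0.065, -0.035, 0, 0, 8], [0.105, -0.09, -0.035, 0, 0, 12], [0.14, -0.12, -0.035, 0, 0, 15], [0.17, -0.15, -0.035, 0, 0, 19], [0.195, -0.168, -0.035, 0, 0, 21], [0.2094, -0.1799, -0.035, 0, 0, 22.8], [0.2094, -0.1799, -0.035, 0, 0, 22.8], [0.2094, -0.1799, -0.035, 0, 0, 22.8], [0.2094, -0.1799, -0.035, 0, 0, 22.8]]

```text
time: 6.0
tool_pos: [441.2, -24.7, 114.6]
tcp_rot: [-180.0, 0.0, 60.7]
ft_force: [-0.8, -0.5, -1.0]
finger_gap: 56.2
```

Run:
```python
from h import *
st(); s=snap('wrist','w5'); p=sensors.sense()['tool_pos']; print(inrk(p))
overlay('w5',[(RK,box(-100,-100,-70,70,0,8),(0,0,255)),(RK,box(0,0,-70,70,54,62),(0,255,0)),(RK,box(0,135,-70,70,62,62),(0,255,0)),(RK,box(135,221,-70,70,132,132),(255,0,0))],0,0,640,480,1.25,'o6')
```

```text
t 6.0 [441.2 -24.7 114.6] [-1.7997e+02  3.0000e-02  6.0730e+01] F [-0.8 -0.5 -1. ] gap 56.2 cmd [441.1 -24.1 115.   60.7]
[-160.5   -0.5]
```

View pics/o6.png

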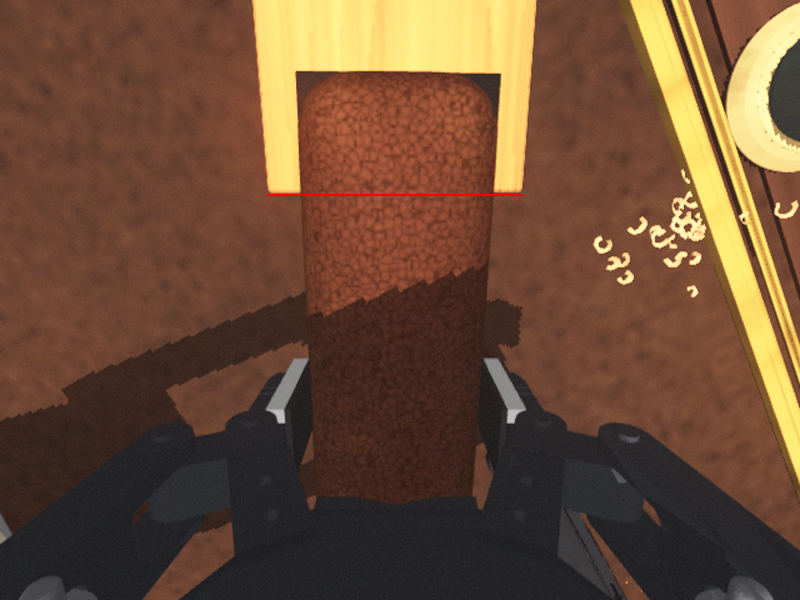

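The case is square to the rack. Its sides at x=300–497 (at the nose) lie well inside the step at 268–522, and the step's front edge is on the model line. Down, then straight in.

Emit:
move_arm:
  rows:
    - [[0, 0, 0.04, 0, 0, 0], [0, 0, 0.075, 0, 0, 0], [0, 0, 0.088, 0, 0, 0], [0, 0, 0.088, 0, 0, 0], [0, 0, 0.088, 0, 0, 0], [0, 0, 0.088, 0, 0, 0]]

```text
time: 6.65
tool_pos: [442.8, -24.5, 28.9]
tcp_rot: [179.8, -0.1, 60.7]
ft_force: [0.2, -0.5, -0.8]
finger_gap: 55.7
```

Run:
```python
from h import *
plan(*rk(-160,0),27,60.75)
st(); p=sensors.sense()['tool_pos']; print(inrk(p))
s=snap('scene','s6'); crop('s6',225,125,385,245,5,'s6a')
```

```text
row [np.float64(-0.0), np.float64(0.0), 0.088, 0, 0, -0.0] dist 88 rows>= 1.76
t 6.65 [442.8 -24.5  28.9] [ 1.7983e+02 -6.0000e-02  6.0710e+01] F [ 0.2 -0.5 -0.8] gap 55.7 cmd [441.1 -24.1  27.   60.7]
[-159.5   -1.7]
```

View pics/s6a.png

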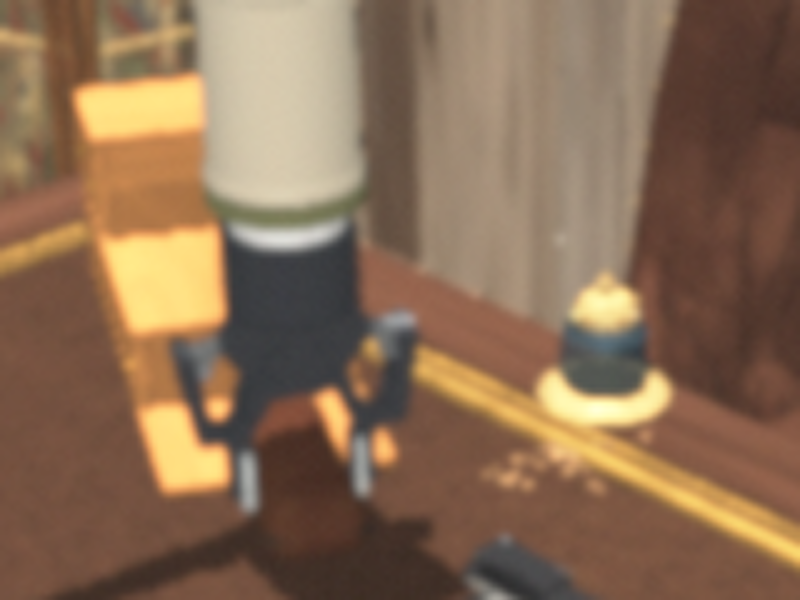

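Emit:
move_arm:
  rows:
    - [[0.01, -0.001, 0.002, 0, 0, 0], [0.025, -0.001, 0.002, 0, 0, 0], [0.04, -0.0015, 0.002, 0, 0, 0], [0.055, -0.0015, 0.002, 0, 0, 0], [0.07, -0.0015, 0.002, 0, 0, 0], [0.085, -0.0015, 0.002, 0, 0, 0], [0.1, -0.0015, 0.002, 0, 0, 0], [0.113, -0.0015, 0.002, 0, 0, 0], [0.123, -0.0015, 0.002, 0, 0, 0], [0.126, -0.0015, 0.002, 0, 0, 0], [0.126, -0.0015, 0.002, 0, 0, 0], [0.126, -0.0015, 0.002, 0, 0, 0]]

```text
time: 7.9
tool_pos: [501.1, 86.3, 24.8]
tcp_rot: [-180.0, 0.0, 60.7]
ft_force: [-0.6, -0.1, -0.9]
finger_gap: 55.9
```

Run:
```python
from h import *
plan(*rk(-34,1.5),25,60.75)
st(); p=sensors.sense()['tool_pos']; print(inrk(p))
s=snap('wrist','w7')
```

```text
row [np.float64(0.126), np.float64(-0.0015), 0.002, 0, 0, -0.0] dist 126 rows>= 2.5204959829366915
t 7.9 [501.1  86.3  24.8] [-1.7998e+02  3.0000e-02  6.0720e+01] F [-0.6 -0.1 -0.9] gap 55.9 cmd [501.4  86.6  25.   60.7]
[-34.4   1.6]
```

View pics/w7.png

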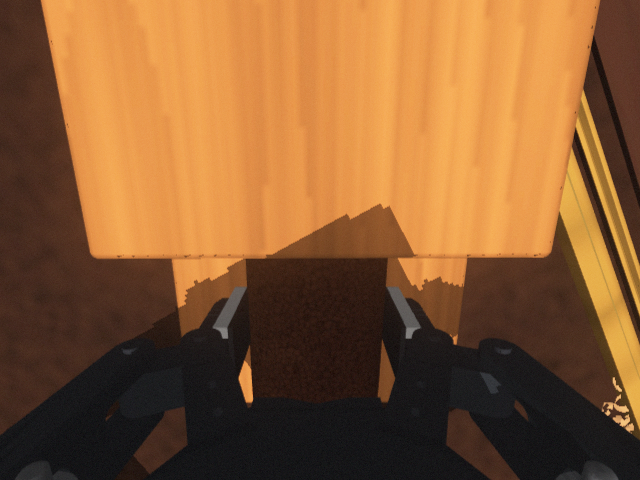

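The case is in under the middle board (edge at y=256), centred, with no contact force. I lower it the last 2–3 mm and release.

Emit:
move_arm:
  rows:
    - [[0, 0, 0.001, 0, 0, 0], [0, 0, 0.002, 0, 0, 0], [0, 0, 0.003, 0, 0, 0], [0, 0, 0.003, 0, 0, 0]]

```text
time: 8.35
tool_pos: [501.4, 86.2, 22.5]
tcp_rot: [-180.0, 0.0, 60.7]
ft_force: [-4.1, -1.3, 6.5]
finger_gap: 55.9
```

Emit:
move_arm:
  rows:
    - [[0, 0, 0, 0, 0, 0], [0, 0, 0, 0, 0, 0], [0, 0, 0, 0, 0, 0], [0, 0, 0, 0, 0, 0], [0, 0, 0, 0, 0, 0]]
  grip: 0.95

```text
time: 8.85
tool_pos: [501.4, 86.6, 21.9]
tcp_rot: [-180.0, 0.0, 60.7]
ft_force: [0.1, -0.2, -0.1]
finger_gap: 81.2
```

Emit:
move_arm:
  rows:
    - [[0, 0, -0.02, 0, 0, 0], [0, 0, -0.05, 0, 0, 0], [0, 0, -0.09, 0, 0, 0], [0, 0, -0.14, 0, 0, 0], [-0.02, 0, -0.18, 0, 0, 0], [-0.05, 0, -0.18, 0, 0, 0], [-0.05, 0, -0.18, 0, 0, 0], [-0.05, 0, -0.18, 0, 0, 0]]

```text
time: 9.65
tool_pos: [476.9, 42.8, 201.9]
tcp_rot: [180.0, -0.0, 60.6]
ft_force: [0.3, 0.3, 0.5]
finger_gap: 81.4
```

Run:
```python
from h import *
c=cmd(); a=np.radians(c[3]); c=[c[0]-50*np.cos(a),c[1]-50*np.sin(a),c[2]-3+180,c[3]]; json.dump(c,open('cmd.json','w'))
st(); p=sensors.sense()['tool_pos']; print(inrk(p))
s=snap('wrist','w8'); 
q=T(RK,[[-13,1.5,8]])[0]
it=case((q[0],q[1],RK[2]-90)); it=[(p,b+[0,0,8],c) for p,b,c in it]
overlay('w8',it+[(RK,box(0,0,-70,70,62,62),(0,0,255))],0,0,640,480,1.25,'o8')
```

```text
t 9.65 [476.9  42.8 201.9] [ 1.800e+02 -2.000e-02  6.064e+01] F [0.3 0.3 0.5] gap 81.4 cmd [477.   42.9 202.   60.7]
[-84.2   1.5]
```

View pics/o8.png

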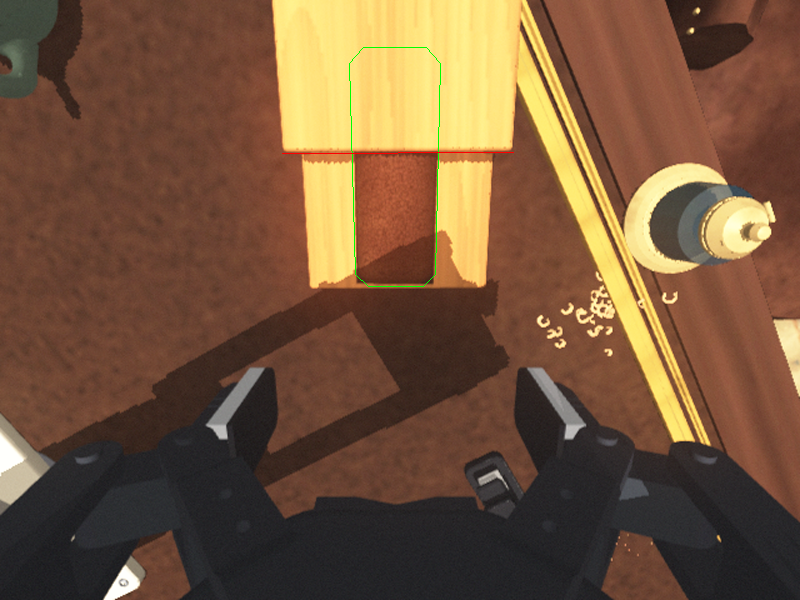

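The case lies on the step with its tail at (355–435, 285) and the board edge at y=152, matching the model with about 64 mm under the board. Next, the stapler.

Run:
```python
from h import *
plan(458.5,-253,150,90)
```

```text
row [np.float64(-0.2672), np.float64(0.1286), 0.052, 0, 0, -29.3] dist 301 rows>= 6.021222467240352
```

Emit:
move_arm:
  rows:
    - [[-0.03, 0.01, 0, 0, 0, -3], [-0.07, 0.03, 0, 0, 0, -7], [-0.11, 0.05, 0.01, 0, 0, -12], [-0.15, 0.07, 0.02, 0, 0, -16], [-0.19, 0.09, 0.03, 0, 0, -21], [-0.23, 0.11, 0.04, 0, 0, -25], [-0.255, 0.122, 0.05, 0, 0, -28], [-0.2672, 0.1286, 0.052, 0, 0, -29.3], [-0.2672, 0.1286, 0.052, 0, 0, -29.3], [-0.2672, 0.1286, 0.052, 0, 0, -29.3], [-0.2672, 0.1286, 0.052, 0, 0, -29.3]]

```text
time: 10.8
tool_pos: [458.8, -251.8, 149.8]
tcp_rot: [-180.0, -0.0, 90.1]
ft_force: [0.0, -0.3, 0.4]
finger_gap: 81.2
```

Run:
```python
from h import *
st(); s=snap('wrist','w9')
overlay('w9',stap((458.5,-233,0.)),0,0,640,480,1.25,'o9')
```

```text
t 10.8 [ 458.8 -251.8  149.8] [-1.7998e+02 -4.0000e-02  9.0060e+01] F [ 0.  -0.3  0.4] gap 81.2 cmd [ 458.5 -253.   150.    90. ]
```

View pics/o9.png

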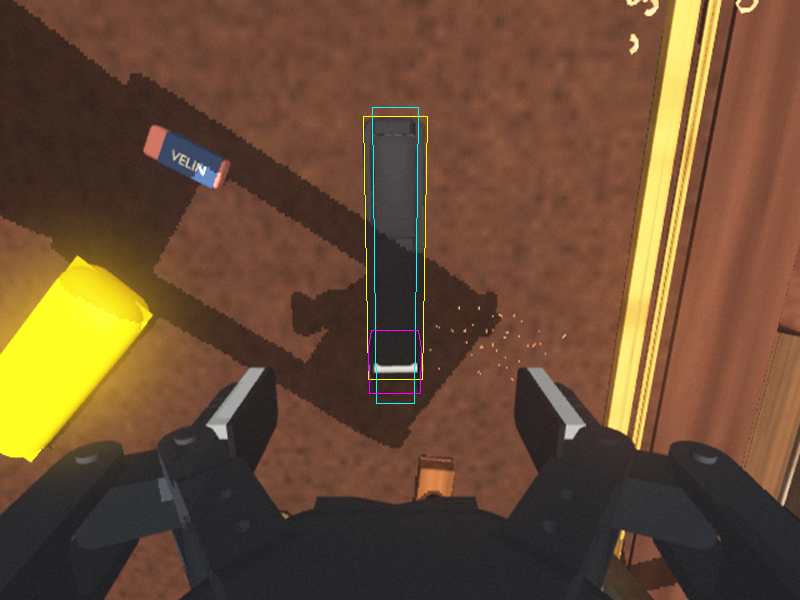

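The model sits on the stapler (365–427, 117–395). The stamp at (435,480) is behind the gripper, well clear. Descending.

Emit:
move_arm:
  rows:
    - [[0, 0, 0.045, 0, 0, 0], [0, 0, 0.085, 0, 0, 0], [0, 0, 0.11, 0, 0, 0], [0, 0, 0.124, 0, 0, 0], [0, 0, 0.124, 0, 0, 0], [0, 0, 0.124, 0, 0, 0]]

```text
time: 11.45
tool_pos: [459.4, -253.1, 27.2]
tcp_rot: [179.9, 0.0, 90.0]
ft_force: [0.5, 0.6, 0.6]
finger_gap: 81.0
```

Run:
```python
from h import *
plan(458.5,-253,26,90)
st(); s=snap('wrist','w10');snap('scene','s10');crop('s10',305,165,425,300,4.4,'s10a')
```

```text
row [np.float64(0.0), np.float64(0.0), 0.124, 0, 0, 0.0] dist 124 rows>= 2.48
t 11.45 [ 459.4 -253.1   27.2] [1.7993e+02 5.0000e-02 9.0050e+01] F [0.5 0.6 0.6] gap 81.0 cmd [ 458.5 -253.    26.    90. ]
```

View pics/w10.png

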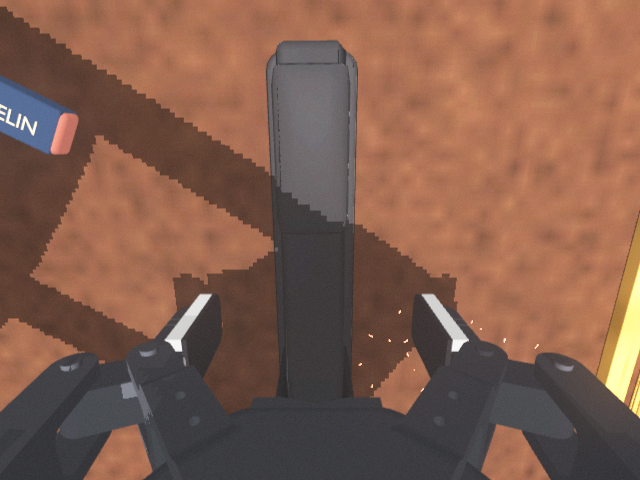

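View pics/s10a.png

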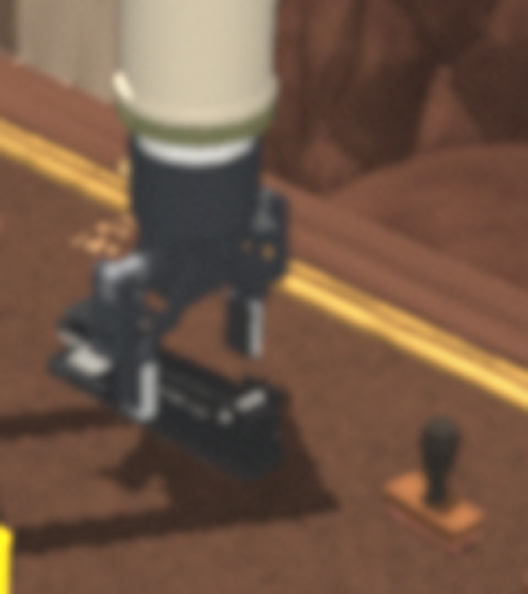

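Emit:
move_arm:
  rows:
    - [[0, 0, 0, 0, 0, 0], [0, 0, 0, 0, 0, 0], [0, 0, 0, 0, 0, 0], [0, 0, 0, 0, 0, 0], [0, 0, 0, 0, 0, 0], [0, 0, 0, 0, 0, 0], [0, 0, 0, 0, 0, 0], [0, 0, 0, 0, 0, 0], [0, 0, 0, 0, 0, 0], [0, 0, 0, 0, 0, 0]]
  grip: 0
  newtons: 60

```text
time: 12.55
tool_pos: [458.5, -253.1, 26.5]
tcp_rot: [-180.0, 0.0, 90.0]
ft_force: [-2.7, 1.2, 5.3]
finger_gap: 22.7
```

Run:
```python
from h import *
st(); s=snap('wrist','w11')
```

```text
t 12.55 [ 458.5 -253.1   26.5] [-1.800e+02  1.000e-02  9.003e+01] F [-2.7  1.2  5.3] gap 22.7 cmd [ 458.5 -253.    26.    90. ]
```

View pics/w11.png

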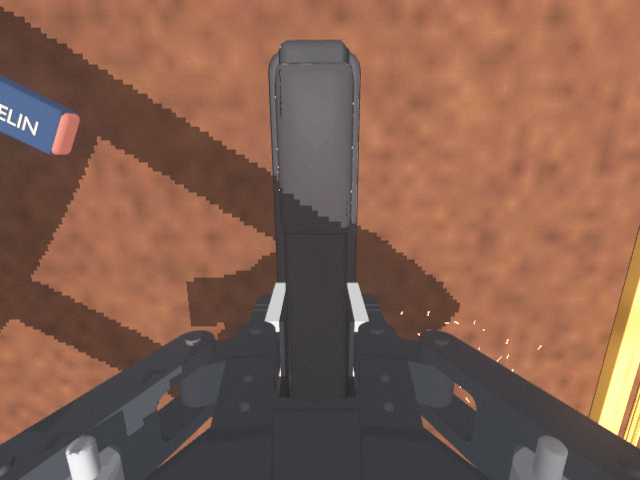

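The stapler is held at a 22.7 mm gap, consistent with the 24 mm arm (the case read about 2 mm low too). Lifting.

Emit:
move_arm:
  rows:
    - [[0, 0, -0.02, 0, 0, 0], [0, 0, -0.05, 0, 0, 0], [0, 0, -0.09, 0, 0, 0], [0, 0, -0.124, 0, 0, 0], [0, 0, -0.124, 0, 0, 0], [0, 0, -0.124, 0, 0, 0]]

```text
time: 13.2
tool_pos: [458.5, -253.1, 149.9]
tcp_rot: [180.0, 0.0, 90.0]
ft_force: [0.1, 0.2, -4.6]
finger_gap: 22.6
```

Run:
```python
from h import *
plan(458.5,-253,150,90)
st(); s=snap('wrist','w12');snap('scene','s12');crop('s12',225,105,425,300,3,'s12a')
plan(*rk(-5,0),150,60.75)
```

```text
row [np.float64(0.0), np.float64(0.0), -0.124, 0, 0, 0.0] dist 124 rows>= 2.48
t 13.2 [ 458.5 -253.1  149.9] [1.7997e+02 3.0000e-02 9.0020e+01] F [ 0.1  0.2 -4.6] gap 22.6 cmd [ 458.5 -253.   150.    90. ]
row [np.float64(0.3641), np.float64(0.0585), -0.0, 0, 0, 29.3] dist 369 rows>= 7.375393142063683
```

View pics/w12.png

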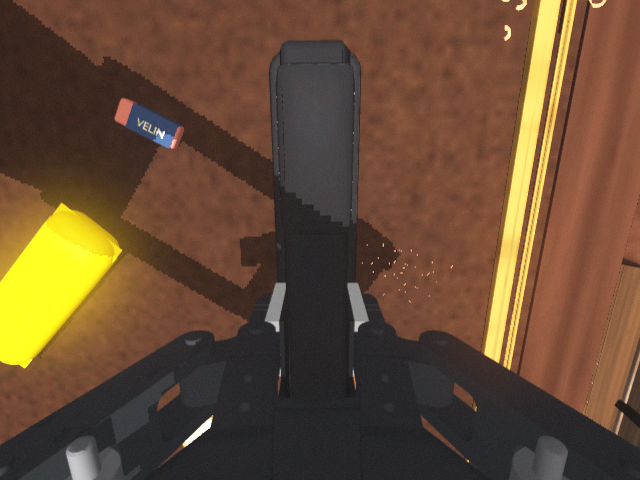

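View pics/s12a.png

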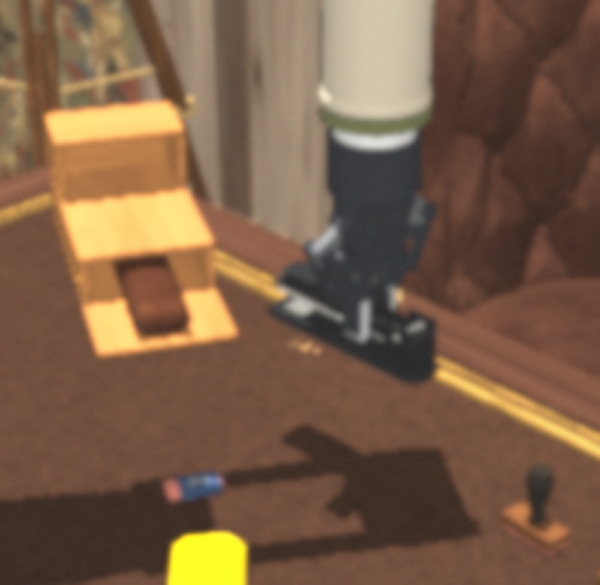

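The stapler is held level (same spot in the wrist view), the case rests in the lower tier, and the stamp is untouched. Carrying it to the upper step.

Emit:
move_arm:
  rows:
    - [[0.02, 0.003, 0, 0, 0, 2], [0.055, 0.009, 0, 0, 0, 5], [0.1, 0.016, 0, 0, 0, 8], [0.145, 0.023, 0, 0, 0, 12], [0.19, 0.03, 0, 0, 0, 15], [0.235, 0.038, 0, 0, 0, 19], [0.28, 0.045, 0, 0, 0, 23], [0.32, 0.051, 0, 0, 0, 26], [0.35, 0.056, 0, 0, 0, 28], [0.3641, 0.0585, 0, 0, 0, 29.3], [0.3641, 0.0585, 0, 0, 0, 29.3], [0.3641, 0.0585, 0, 0, 0, 29.3], [0.3641, 0.0585, 0, 0, 0, 29.3]]

```text
time: 14.6
tool_pos: [516.0, 110.2, 148.7]
tcp_rot: [-179.9, 0.1, 60.7]
ft_force: [-0.0, -0.4, -3.5]
finger_gap: 22.4
```

Run:
```python
from h import *
st(); p=sensors.sense()['tool_pos']; print(inrk(p))
s=snap('wrist','w13')
overlay('w13',[(RK,box(0,0,-70,70,62,62),(0,255,0)),(RK,box(135,135,-70,70,132,132),(0,0,255))],0,0,640,480,1.25,'o13')
plan(*rk(-5,0),93,60.75)
```

```text
t 14.6 [516.  110.2 148.7] [-1.799e+02  1.000e-01  6.071e+01] F [-0.  -0.4 -3.5] gap 22.4 cmd [516.8 111.1 150.   60.7]
[-6.2  0.3]
row [np.float64(0.0), np.float64(0.0), 0.057, 0, 0, -0.0] dist 57 rows>= 1.14
```

View pics/o13.png

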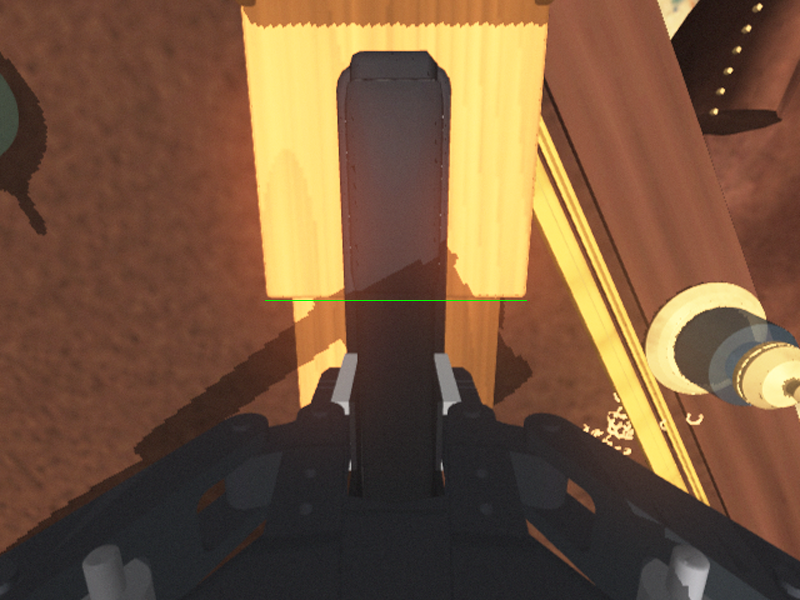

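The stapler points straight in, centred (340–447) on the step (255–537), and the board's front edge is on the model line. Lowering, then sliding in.

Emit:
move_arm:
  rows:
    - [[0, 0, 0.025, 0, 0, 0], [0, 0, 0.05, 0, 0, 0], [0, 0, 0.057, 0, 0, 0], [0, 0, 0.057, 0, 0, 0], [0, 0, 0.057, 0, 0, 0]]

```text
time: 15.15
tool_pos: [517.5, 110.8, 94.0]
tcp_rot: [179.9, -0.0, 60.7]
ft_force: [-0.6, 0.0, -3.1]
finger_gap: 22.7
```

Run:
```python
from h import *
st(); p=sensors.sense()['tool_pos']; print(inrk(p))
snap('scene','s14');crop('s14',225,105,325,240,4.4,'s14a')
plan(*rk(94,0),93,60.75)
```

```text
t 15.15 [517.5 110.8  94. ] [ 1.7995e+02 -4.0000e-02  6.0690e+01] F [-0.6  0.  -3.1] gap 22.7 cmd [516.8 111.1  93.   60.7]
[-5.  -0.7]
row [np.float64(0.099), np.float64(-0.0), -0.0, 0, 0, -0.0] dist 99 rows>= 1.98
```

View pics/s14a.png

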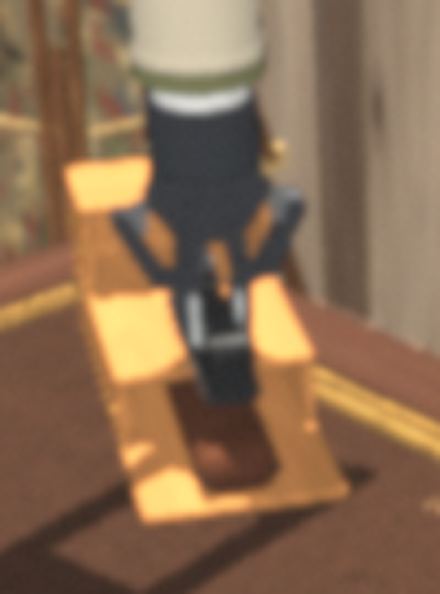

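Emit:
move_arm:
  rows:
    - [[0.008, 0, 0, 0, 0, 0], [0.02, 0, 0, 0, 0, 0], [0.035, 0, 0, 0, 0, 0], [0.05, 0, 0, 0, 0, 0], [0.065, 0, 0, 0, 0, 0], [0.08, 0, 0, 0, 0, 0], [0.092, 0, 0, 0, 0, 0], [0.099, 0, 0, 0, 0, 0], [0.099, 0, 0, 0, 0, 0], [0.099, 0, 0, 0, 0, 0]]

```text
time: 16.2
tool_pos: [565.0, 197.4, 92.7]
tcp_rot: [-180.0, 0.0, 60.7]
ft_force: [-0.0, 0.4, -3.6]
finger_gap: 22.7
```

Run:
```python
from h import *
st(); p=sensors.sense()['tool_pos']; print(inrk(p))
snap('wrist','w15')
```

```text
t 16.2 [565.  197.4  92.7] [-1.7998e+02  4.0000e-02  6.0740e+01] F [-0.   0.4 -3.6] gap 22.7 cmd [565.3 197.5  93.   60.7]
[93.8  0.1]
```

View pics/w15.png

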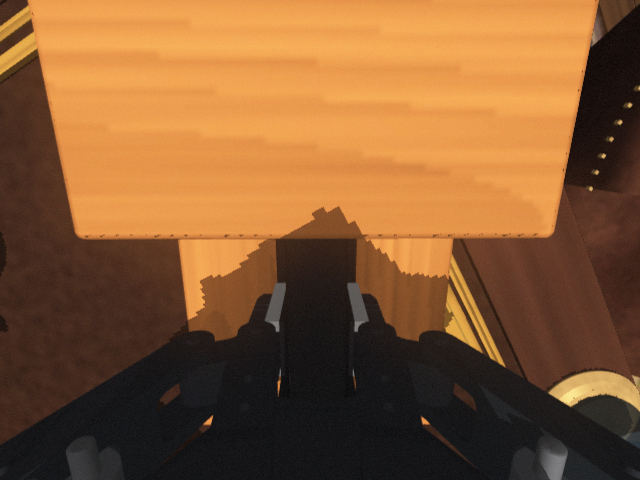

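The stapler's front is under the roof (edge at y=237), with no contact. Lowering it onto the step.

Emit:
move_arm:
  rows:
    - [[0, 0, 0.0015, 0, 0, 0], [0, 0, 0.003, 0, 0, 0], [0, 0, 0.004, 0, 0, 0], [0, 0, 0.0045, 0, 0, 0], [0, 0, 0.0045, 0, 0, 0]]

```text
time: 16.75
tool_pos: [565.3, 197.3, 88.6]
tcp_rot: [180.0, -0.0, 60.7]
ft_force: [-0.5, -0.3, -3.0]
finger_gap: 22.5
```

Emit:
move_arm:
  rows:
    - [[0, 0, 0.0005, 0, 0, 0], [0, 0, 0.001, 0, 0, 0], [0, 0, 0.0015, 0, 0, 0], [0, 0, 0.0015, 0, 0, 0]]

```text
time: 17.15
tool_pos: [565.4, 197.4, 88.5]
tcp_rot: [180.0, 0.0, 60.7]
ft_force: [-7.9, -3.6, 10.1]
finger_gap: 23.0
```

Contact felt at +10 N, so it is resting on the board. Releasing.

Emit:
move_arm:
  rows:
    - [[0, 0, 0, 0, 0, 0], [0, 0, 0, 0, 0, 0], [0, 0, 0, 0, 0, 0], [0, 0, 0, 0, 0, 0], [0, 0, 0, 0, 0, 0]]
  grip: 0.7

```text
time: 17.65
tool_pos: [565.3, 197.5, 86.9]
tcp_rot: [180.0, -0.0, 60.7]
ft_force: [0.9, -0.1, -0.1]
finger_gap: 60.0
```

Emit:
move_arm:
  rows:
    - [[0, 0, -0.015, 0, 0, 0], [0, 0, -0.04, 0, 0, 0], [0, 0, -0.08, 0, 0, 0], [-0.02, 0, -0.12, 0, 0, 0], [-0.06, 0, -0.16, 0, 0, 0], [-0.1, 0, -0.18, 0, 0, 0], [-0.12, 0, -0.18, 0, 0, 0], [-0.12, 0, -0.18, 0, 0, 0]]

```text
time: 18.45
tool_pos: [506.6, 90.8, 270.1]
tcp_rot: [179.8, -0.1, 60.6]
ft_force: [-0.5, 0.5, 0.1]
finger_gap: 59.9
```

Run:
```python
from h import *
st(); p=sensors.sense()['tool_pos']; print(inrk(p))
q=T(RK,[[114,0,0]])[0]; pz=(q[0],q[1],RK[2]-90)
it=[(a,b+[0,0,62],c) for a,b,c in stap(pz)]
s=snap('wrist','w16'); snap('scene','s16'); crop('s16',225,115,425,265,4,'s16a')
overlay('w16',it+[(RK,box(135,135,-70,70,132,132),(0,0,255)),(RK,box(0,0,-70,70,62,62),(0,0,255))],0,0,640,480,1.25,'o16')
```

```text
t 18.45 [506.6  90.8 270.1] [ 1.7978e+02 -1.1000e-01  6.0580e+01] F [-0.5  0.5  0.1] gap 59.9 cmd [565.3 197.5  93.   60.7]
[-27.7  -1. ]
```

View pics/o16.png

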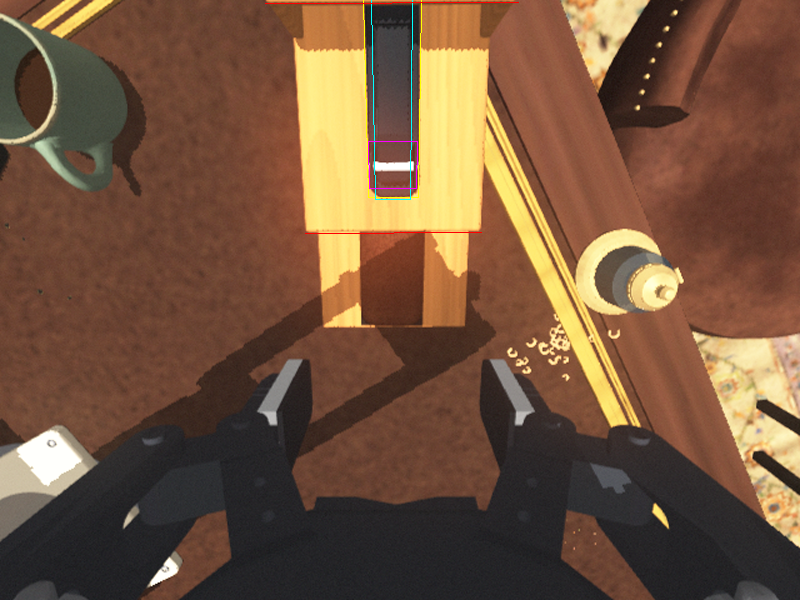

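View pics/s16a.png

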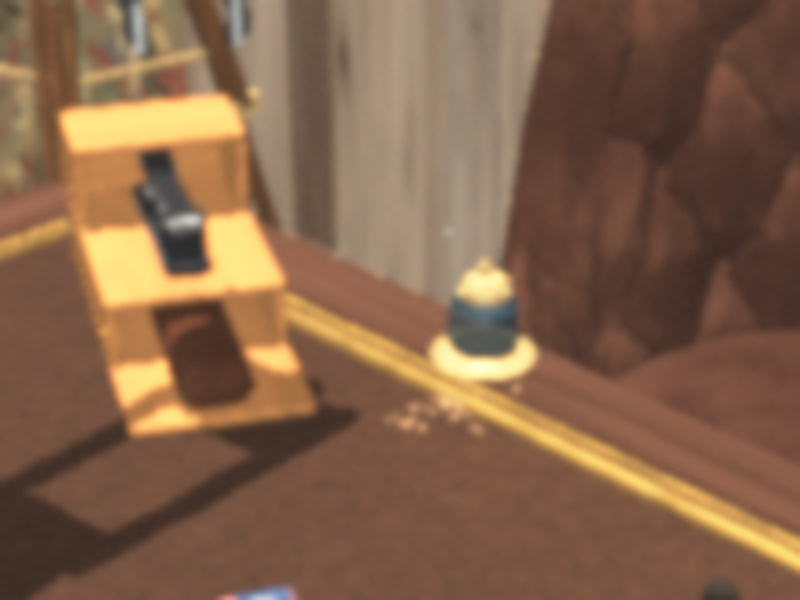

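Both are in place. The stapler matches the model with about 65 mm under the roof, and the case has not moved. One last look at the stamp, then I hand in.

Run:
```python
from h import *
a=load('s0')['color'][255:292,385:420].astype(int); b=load('s16')['color'][255:292,385:420].astype(int)
print('stamp region mean diff',abs(a-b).mean())
hand_in()
```

```text
stamp region mean diff 2.1866151866151866
the job is handed in; nothing more can be done
```

The spectacle case is in the low bottom tier and the stapler is in the top tier, and I handed the job in at about 18.5 s of the 59 s allowed. I did the case first. Each one went in straight, +y end first, lying on its underside, and was then let go.

| Item | Under the board | Needed (a third) |
|---|---|---|
| Spectacle case | about 64 mm of 155 mm | 52 mm |
| Stapler | about 65 mm of 172 mm | 57 mm |

- **Placing:** in the last wrist picture the stapler lines up with its expected position. The case matched its expected position right after release and looked unmoved at the end. Both are centred on their steps.
- **Forces:** the highest wrist force I read was about 13 N, as the stapler touched down. The wrist force was near zero and the gripper clear of both when I handed in.
- **Rubber stamp:** its patch of the scene picture changed only slightly between start and end (mean difference 2 of 255), so I take it as undisturbed. I did not check any other view of it at the end.
- **Look-alikes:** I did not touch the yellow or green case.

One reading was off: the finger gap came out about 1–2 mm under the given widths on both grips. No check failed.

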